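# Unbolt the lock box with its safety catch held down

### The job

Unbolt the lid of the grey lock box: press the long black sprung release bar down with one fingertip and, keeping it held down all the while, push the bolt's upright steel thumb plate with the other fingertip until the bolt is drawn fully back to its stop; then let go and move clear, so that the bar springs up again. Only press and push with the fingertips, grasp nothing, and leave the loose things round the box where they are.

Things in the scene. Friction and masses are not known exactly. Their poses are not given: they have to be found in the camera images.
- lockbox: Low grey lock box and its bolt gear, fixed on the bench. Origin on the bench, midway between the lines of release bar (x = -30 mm) and bolt (x = +30 mm). z up; x points from bar to box; y is the way the bolt is drawn open. Base plate 8 mm thick, x -68 to 147, y -110 to 110 mm; box from x = 70 mm, 58 mm high, hasp tab from x = 65 mm at y -82 to -62 mm. Turned at most 0.45 rad from facing the robot.
- catch (a joint): How far the release bar is pressed down, m: 0 up, 0.009 bottomed. The spring takes 3 N to start, 6 N at the bottom, and lifts the bar again. Its tooth blocks the bolt until pressed past 0.0045; at 0.006 or more it is surely clear.
- catch_pad (a point): Centre of the top face of the black release bar, 46 mm above the bench when up; it goes down with the bar. The face is flat, 35 mm wide (lockbox x) and 114 mm long (lockbox y), so a fingertip can slide along it while pressing. The aluminium channel round it is 34 mm high.
- bolt (a joint): How far the bolt is drawn back, m, along lockbox +y: 0 shot (locked), 0.036 fully drawn at its stop. About 1.5 N of friction; it stays where it is left. With the bar up the tooth stops it at about 0.004; once it is past about 0.027 the tooth can spring up behind it.
- bolt_plate (a point): Middle of the bolt's upright steel thumb plate, 53 mm above the bench, 60 mm (lockbox x) from the bar's middle. Plate 30 mm wide (lockbox x), 8 mm thick (y), from 38 to 68 mm above the bench; push its -y face towards +y. A flat wing, 14 mm long in y, 34 to 42 mm high, reaches 27 mm from its middle towards the bar. The bolt's guides are at most 30 mm high: fingertips above that clear them.
- solder_reel: Loose reel of solder wire standing on its flange, 53 mm across, 43 mm high; origin at the centre of its underside. To be left alone.
- flux_jar: Loose low round tin of flux, 46 mm across, 22 mm high; origin at the centre of its underside. To be left alone.
- driver_purple: Loose small screwdriver with purple handle, 130 mm long along its y, 11 mm thick; origin at the centre of its underside. To be left alone.

How it is judged:
By the outcome, as a careful person would: the job done as asked, in the order asked, and still so for the second after the job is handed in, with the robot touching nothing.
It also fails if it takes over 40 s, if anything falls off the work surface, if the arm or the gripper's body presses on something with over 40 N, if the wrist force passes 120 N, or if a joint passes its speed limit or range.

### The arm

A 6-joint arm with a two-finger parallel gripper is mounted at the origin on a cart in front of the work surface, level with it; the furniture and walls round the work are solid. World frame = base frame: x ahead of the robot, y to its left, z up, the work surface at z = 0. Lengths are in mm, angles in rad, forces in N, time in s.
With the tool pointing down it reaches from about 275 to 1000 mm from the base axis. Payload 8.4 kg.
Tool frame: the origin (TCP) lies between the finger pads; the fingertips stand 22 mm ahead of it and the grasp point (between the pads) lies 3 mm ahead of it (r.nose_length is the z of the fingertips in the tool frame, in mm); z points along the fingers, y is the line along which they close (so a half turn about z gives the same grasp; the last joint's range is limited). The gripper opens to 85 mm and grips with 20 to 120 N. Pads are 22 mm wide; open, the fingers measure 114 mm over their backs; the gripper's body (76 mm by 85 mm) begins 54 mm behind the grasp point. The pads swing forward as they close: fully open they stand 13 mm farther back than shut.
Start: joints at [-1.315, 0.353, 1.633, -0, 1.155, -0.002], TCP at [159.345, -604.349, 253.281] pointing down, gripper open.
Joint ranges: [-2.63, 2.63], [-0.92, 2.1], [0.06, 2.66], [-1.3, 4.44], [0, 2.69], [-3.02, 3.02]. Speed limits (rad/s): [2.22, 2.22, 2.79, 3.14, 3.14, 3.14].

### API

Orientations are given as [roll, pitch, yaw] about the fixed x, y, z axes, in that order (R = Rz(yaw) Ry(pitch) Rx(roll)).
In Python, from rig import r, vision, ticket, sense gives the robot as it stands (r), with the cameras (vision), the job (ticket) and the readings as plain functions.
- The arm moves only by the shell command python3 steer.py [FORCE], which reads ROWS from standard input. ROWS is one flat JSON list of numbers that holds 1 to 5 rows one after another, with no inner brackets; each row has 7 numbers: a rotation vector rx, ry, rz in rad, then dx, dy, dz in mm, then the opening from 0.0 (shut) to 1.0 (fully open); each row shifts and turns the commanded pose from where the row before left it, along the tool's axes as they then stand; what a row does not reach is not made up. A row lasts 1/12 s, in which the tool goes at most 41.7 mm and 0.125 rad, less where a joint would pass 70% of its speed; a pose out of reach is approached as far as the arm can. The fingers move at their own pace and stop on an object; FORCE is the grip in N (left out, the last holds). Time passes only in rows, so rows that do not move let the fingers close. It prints the time, the measured TCP pose, the force, the opening and the grip force at its end. Input that does not fit is refused with a message, and nothing moves.
- sense(): the state, without advancing time (a new reading comes with each control period).
- vision.grab_frame(name): name is "side" or "top" or "wrist"; returns the picture (480x640x3 uint8, red, green, blue); there is no depth.
- vision.camera_params(name): a dict with "fx", "fy", "cx", "cy" (pixels), "dist_coeffs" ([k1, k2, p1, p2, k3] as OpenCV has them; the pictures are not rectified), "rvec" (rotation vector, rad) and "tvec" (3), from world to camera coordinates, as OpenCV has them. Camera axes: x right, y down, z forward; pixel columns grow to the right and rows downward; lengths in mm; the calibration is good to about 2 mm. A picture is of the moment at which its call begins: read the wrist's pose just before it. camera_params takes no time and is no camera call; for the wrist camera it gives the pose at the moment of the call.
- ticket.sign_off(): hands the job in; it is judged then, once.
The state is a dict: "clock": time; "qpos": joint angles; "qvel": joint speeds; "joint_efforts": joint torques, N m; "eef_pos": TCP position; "tcp_rot": TCP orientation; "contact_force": force on the tool from outside, world axes, zero at the start; "wrist_torque": the same for the moment, N m; "opening": opening from 0.0 (shut) to 1.0 (fully open); "grasp_force": force on a finger pad.
Only numpy, scipy, OpenCV 4.12 (cv2) and the standard library are available. Lean on these libraries where they do the work, as an engineer would, in place of code of your own. Each camera call takes 0.05 s, during which the arm holds its last target. There are 200 camera calls.

## Working session

There is one attempt and no reset: what is moved stays moved. The work goes in short steps, Python scripts to look and compute and a shell command to move; the robot and the scene stay as the last step left them, time stands still between calls to the robot, and variables do not carry over. Pictures are saved under pics/ and viewed, at most 10 in all, crops included, and the job is handed in when it is done.

```bash
ls; mkdir -p pics; python3 - <<'E'
from rig import r, vision, ticket, sense
import cv2
for n in("top","side"):
    im=vision.grab_frame(n); cv2.imwrite(f"pics/{n}0.png",im[:,:,::-1])
    p=vision.camera_params(n);print(n,p)
print(sense(), r.nose_length)
E
```

```text
pics
rig.py
steer.py
top {'fx': 572.838451319609, 'fy': 572.838451319609, 'cx': 309.2745464062201, 'cy': 244.01498264995138, 'dist_coeffs': array([0.00943177, 0.        , 0.        , 0.        , 0.        ]), 'rvec': array([ 2.16902437, -2.15553433,  0.14969153]), 'tvec': array([-51.18241792, 507.6927563 , 927.868384  ])}
side {'fx': 570.6641321705363, 'fy': 570.6641321705363, 'cx': 323.4966520857638, 'cy': 233.35633027399228, 'dist_coeffs': array([-0.11847755,  0.        ,  0.        ,  0.        ,  0.        ]), 'rvec': array([ 0.09729729, -2.57137411,  1.7340688 ]), 'tvec': array([488.27108091, 103.3685359 , 930.35765951])}
{'clock': 0.1, 'qpos': array([-1.31538008e+00,  3.53617918e-01,  1.63404178e+00,  7.70372761e-06,
        1.15519642e+00, -2.40353103e-03]), 'qvel': array([ 2.96444214e-04, -1.11660568e-03, -2.47318141e-04, -1.97767531e-05,
       -1.10446999e-03,  2.04150829e-04]), 'joint_efforts': array([ 1.35150194e-04, -6.06353617e+01, -3.42819750e+01, -4.64206414e-05,
        4.09551096e-03, -4.74116234e-05]), 'eef_pos': array([ 159.25960185, -603.96508028,  252.62005122]), 'tcp_rot': array([-3.14032920e+00, -1.00807752e-05,  2.57816659e-01]), 'contact_force': array([1.10650014, 0.21513286, 0.15883197]), 'wrist_torque': array([-0.01872253, -0.02297072, -0.07345565]), 'grasp_force': 0.0, 'opening': 0.9966601991377273} 22.0
```

View pics/top0.png

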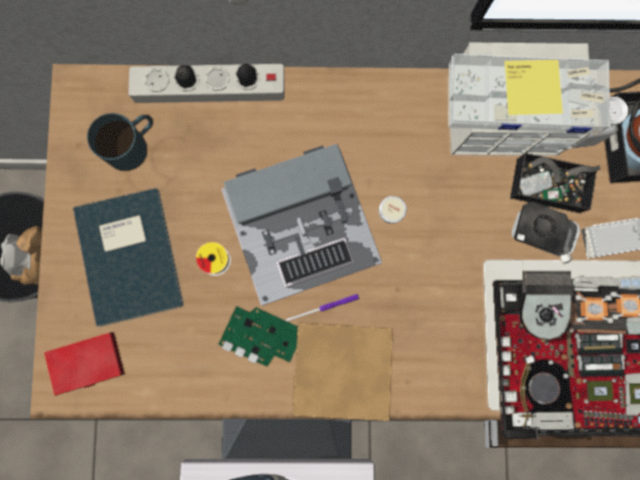

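View pics/side0.png

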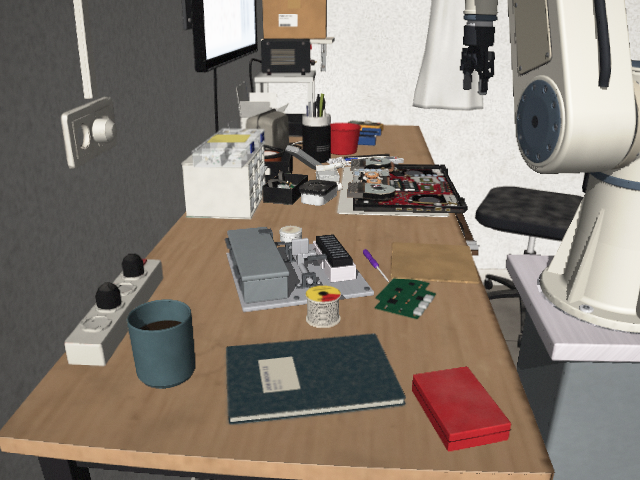

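The lock box sits near top (300,225), with its bar at (315,262) and the bolt plate near (302,232). I'll enlarge both views.

```bash
python3 - <<'E'
import cv2
a=cv2.imread("pics/top0.png")[135:315,210:410]; cv2.imwrite("pics/tc.png",cv2.resize(a,None,fx=4,fy=3.3333*1.2/1.2*1.0,interpolation=2) if 0 else cv2.resize(a,(660,594),interpolation=2))
a=cv2.imread("pics/side0.png")[220:315,220:380]; cv2.imwrite("pics/sc.png",cv2.resize(a,(800,475),interpolation=2))
E
```

```text
(no output)
```

View pics/tc.png

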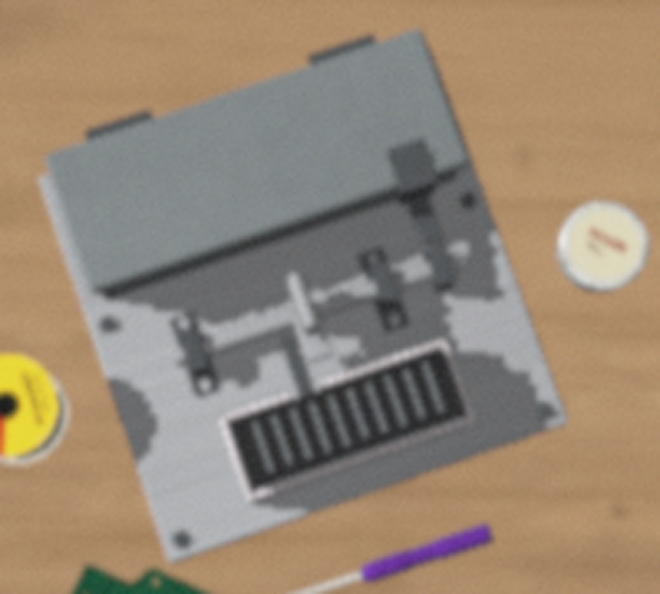

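View pics/sc.png

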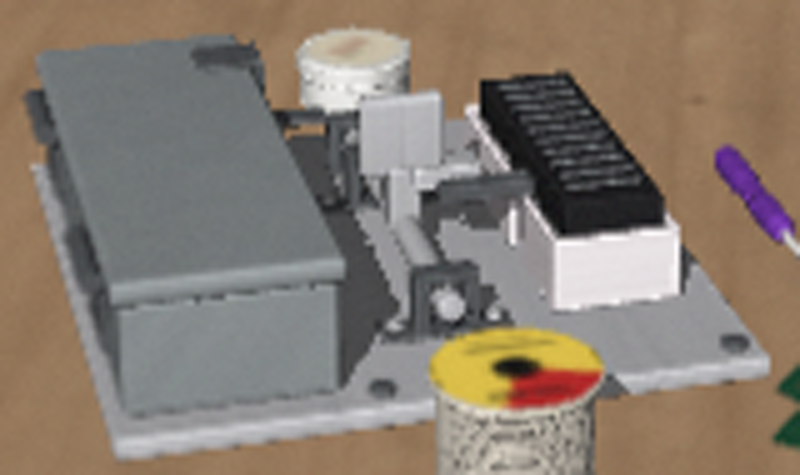

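Top crop (scale 3.3, offset 210,135): base corners are at (170,560) and (565,422). The bar face corners are at (232,422), (447,348), (467,412) and (252,488), and the plate top is around (298,300). Side crop (scale 5, offset 220,220): bar face corners are at (563,195), (482,80), (570,75) and (660,185). The plate's +y face corners are at (362,100), (440,93), (442,163) and (362,175), and one base corner is at (768,362).

```bash
cat > h.py <<'E'
import numpy as np,cv2
from rig import r, vision, ticket, sense
from scipy.optimize import least_squares
def proj(n,P):
    p=vision.camera_params(n);K=np.array([[p['fx'],0,p['cx']],[0,p['fy'],p['cy']],[0,0,1]])
    return cv2.projectPoints(np.array(P,float).reshape(-1,1,3),p['rvec'],p['tvec'],K,p['dist_coeffs'])[0].reshape(-1,2)
def tri(obs): # [(cam,uv)..]
    return least_squares(lambda X:np.concatenate([proj(n,X)[0]-uv for n,uv in obs]),[500,0,30]).x
def W(q,P):
    c,s=np.cos(q[2]),np.sin(q[2]);P=np.array(P,float);return P@np.array([[c,-s,0],[s,c,0],[0,0,1]]).T+[q[0],q[1],0]
E
cat > fit.py <<'E'
from h import *
T=lambda a:np.array(a)/3.3+[210,135]
S=lambda a:np.array(a)/5.+[220,220]
bar=[(-12.5,57,46),(-12.5,-57,46),(-47.5,-57,46),(-47.5,57,46)]
tb=T([(232,422),(447,348),(467,412),(252,488)]);sb=S([(563,195),(482,80),(570,75),(660,185)])
base=[(-68,110,8),(-68,-110,8)];tba=T([(170,560),(565,422)])
pl=[(45,4,68),(15,4,68),(15,4,38),(45,4,38)];sp=S([(362,100),(440,93),(442,163),(362,175)])
tpl=T([(290,273),(308,326)]) ;pt=[(45,0,68),(15,0,68)]
top=np.vstack([bar,base,pt]);to=np.vstack([tb,tba,tpl]);sd=np.vstack([bar,pl,base[:1]]);so=np.vstack([sb,sp,S([(768,362)])])
f=lambda q:np.concatenate([(proj("top",W(q,top))-to).ravel(),(proj("side",W(q,sd))-so).ravel()])
o=least_squares(f,[500,0,.3],x_scale=[100,100,.1],loss='soft_l1');q=o.x;print("pose",q)
print(np.round((proj("top",W(q,top))-to),1).tolist());print(np.round(proj("side",W(q,sd))-so,1).tolist())
for i in range(4): print("bar",np.round(tri([("top",tb[i]),("side",sb[i])]),1),W(q,bar)[i].round(1))
E
python3 fit.py; cat >tgt.py <<'E'
E
python3 - <<'E'
from h import *
p=vision.camera_params("wrist");print(p)
E
```

```text
pose [ 5.05660705e+02 -4.87201065e+01  3.39171348e-01]
[[-0.8, -0.1], [-0.6, -0.1], [0.4, 0.4], [0.1, -0.0], [-0.2, 1.2], [1.9, 0.7], [3.0, -1.0], [3.6, 0.2]]
[[-0.2, 2.5], [-1.2, 0.2], [-0.5, -0.6], [0.5, 2.3], [-1.0, 0.7], [0.5, 0.4], [0.2, 2.4], [-0.7, 1.8], [0.4, -0.1]]
bar [474.5  -0.5  50. ] [474.9   0.9  46. ]
bar [ 511.8 -107.7   46.3] [ 512.8 -106.6   46. ]
bar [ 479.8 -117.7   45.2] [ 479.8 -118.3   46. ]
bar [442.2 -10.8  50.1] [441.9 -10.8  46. ]
{'fx': 330.4268629999623, 'fy': 330.4268629999623, 'cx': 321.6078704231394, 'cy': 240.05318920778973, 'dist_coeffs': array([-0.01694827,  0.        ,  0.        ,  0.        ,  0.        ]), 'rvec': array([-2.28357867,  1.76063939,  0.27530593]), 'tvec': array([-624.00459936,  -38.47501987,  379.18358473])}
```

```bash
for i in 1 2 3; do echo '[0, 0, 0, 29.9, -26.5, 0, 0.54, 0, 0, 0, 29.9, -26.5, 0, 0.54, 0, 0, 0, 29.9, -26.5, 0, 0.54, 0, 0, 0, 29.9, -26.5, 0, 0.54, 0, 0, 0, 29.9, -26.5, 0, 0.54]' | python3 steer.py|tail -1;done
echo '[0, 0, 0, 29.9, -26.5, 0, 0.54, 0, 0, -0.118, 0, 0, 0, 0.54, 0, 0, -0.118, 0, 0, 0, 0.54, 0, 0, -0.118, 0, 0, 0, 0.54, 0, 0, -0.118, 0, 0, 0, 0.54]' | python3 steer.py
echo '[0, 0, -0.118, 0, 0, 0, 0.54, 0, 0, -0.118, 0, 0, 0, 0.54, 0, 0, -0.118, 0, 0, 0, 0.54, 0, 0, -0.118, 0, 0, 0, 0.54, 0, 0, -0.118, 0, 0, 0, 0.54]' | python3 steer.py
echo '[0, 0, -0.118, 0, 0, 0, 0.54, 0, 0, -0.118, 0, 0, 0, 0.54, 0, 0, -0.118, 0, 0, 0, 0.54, 0, 0, -0.118, 0, 0, 0, 0.54, 0, 0, -0.118, 0, 0, 0, 0.54]' | python3 steer.py
python3 - <<'E'
from h import *
import json
p=vision.camera_params("wrist")
cv2.imwrite("pics/w1.png",vision.grab_frame("wrist")[:,:,::-1])
json.dump({k:np.array(v).tolist() for k,v in p.items()},open("w1.json","w"))
s=sense();print(s['eef_pos'],s['tcp_rot'],s['opening'],s['contact_force'])
E
```

```text
grasp_force: 0.0
grasp_force: 0.0
grasp_force: 0.0
clock: 1.77
eef_pos: [513.7, -71.8, 252.9]
tcp_rot: [-3.141, 0.001, 0.737]
contact_force: [-0.3, -0.8, 0.7]
opening: 0.543
grasp_force: 0.0
clock: 2.18
eef_pos: [513.6, -72.4, 253.0]
tcp_rot: [-3.141, 0.0, 1.326]
contact_force: [-0.4, 0.7, -0.4]
opening: 0.537
grasp_force: 0.0
clock: 2.6
eef_pos: [513.6, -72.4, 253.0]
tcp_rot: [-3.141, -0.0, 1.916]
contact_force: [0.2, -0.4, -0.9]
opening: 0.544
grasp_force: 0.0
[513.57933231 -72.36545624 252.97980921] [-3.14099823e+00 -3.16267372e-04  1.92422005e+00] 0.5413846603593256 [-0.22931125 -0.02565334 -0.29966955]
```

View pics/w1.png

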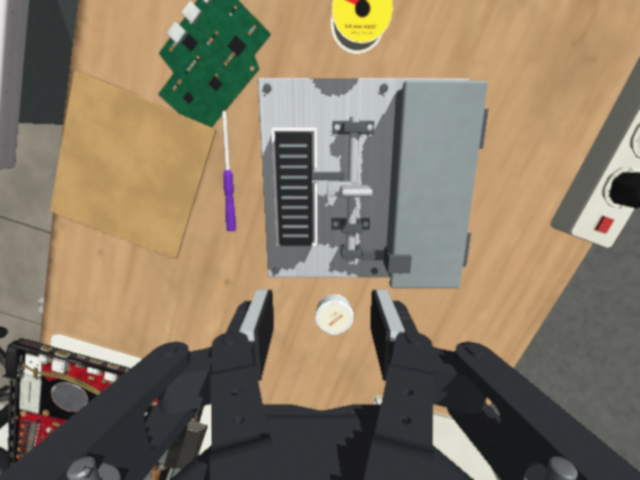

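The wrist view shows the gear well: bar around (294,188), plate at about (357,190), fingertips at (258,293) and (385,293). I'll enlarge the bolt gear.

```bash
python3 - <<'E'
import cv2
a=cv2.imread("pics/w1.png")[120:270,260:420]; cv2.imwrite("pics/wc.png",cv2.resize(a,(640,600),interpolation=2))
E
```

```text
(no output)
```

View pics/wc.png

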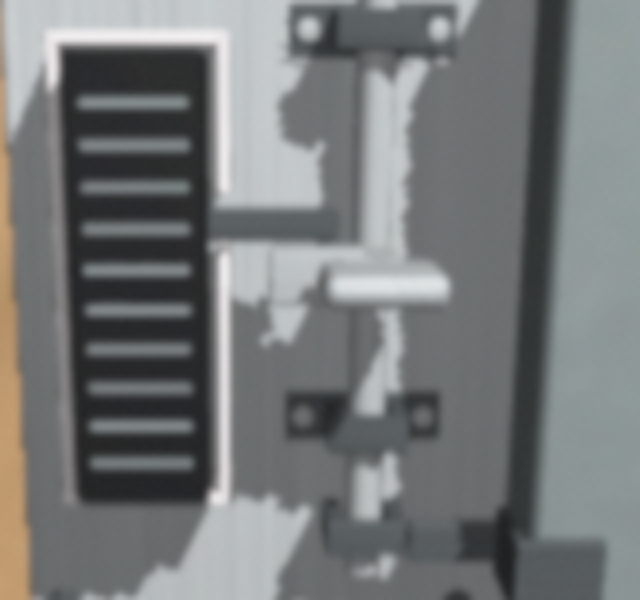

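```bash
cat > fit2.py <<'E'
import json
exec(open("fit.py").read().split("top=np")[0])
p=json.load(open("w1.json"));Rw=cv2.Rodrigues(np.array(p['rvec']))[0];C=-Rw.T@np.array(p['tvec'])
K=np.array([[p['fx'],0,p['cx']],[0,p['fy'],p['cy']],[0,0,1]])
pw=lambda P:cv2.projectPoints(np.array(P,float).reshape(-1,1,3),np.array(p['rvec']),np.array(p['tvec']),K,np.array(p['dist_coeffs']))[0].reshape(-1,2)
wc=lambda a:np.array(a)/4.+[260,120]
wo=wc([(58,50),(210,48),(210,499),(80,499)]);wb=[(-47.5,57,46),(-12.5,57,46),(-12.5,-57,46),(-47.5,-57,46)]
f=lambda q:np.concatenate([(proj("top",W(q,bar))-tb).ravel(),(proj("side",W(q,bar))-sb).ravel(),(proj("top",W(q,base))-tba).ravel(),(pw(W(q,wb))-wo).ravel()])
q=least_squares(f,[500,0,.3],x_scale=[100,100,.1],loss='soft_l1').x;print("pose",q,"cam in box",W([0,0,-q[2]],C-[q[0],q[1],0]))
print(np.round((pw(W(q,wb))-wo),1).tolist(),"top",np.round(proj("top",W(q,bar))-tb,1).tolist())
for y in(-5,0,5):
  print(y,((pw(W(q,[(15,y-4,68),(45,y-4,68),(15,y+4,68),(45,y+4,68),(15,y-4,38)]))-[260,120])*4).round().tolist(),((proj("top",W(q,[(15,y,68),(45,y,68)]))-[210,135])*3.3).round().tolist())
for i,j in((0,0),(1,1),(2,2),(3,3)):
  k=[3,2,1,0]
# triangulate bar corners top+side+wrist
m=[0,1,2,3]; order=[3,0,1,2]
for i in range(4):
  j=order[i]
  o=least_squares(lambda X:np.concatenate([proj("top",X)[0]-tb[j],proj("side",X)[0]-sb[j],pw(X)[0]-wo[i]]),[500,0,30]).x
  print(wb[i],W([0,0,-q[2]],o-[q[0],q[1],0]).round(1))
E
python3 fit2.py
```

```text
pose [ 5.07368657e+02 -4.87487014e+01  3.37557259e-01] cam in box [ -1.80064041  54.20608682 373.0927939 ]
[[-1.0, -1.6], [-1.8, -0.9], [-1.5, 1.0], [-2.5, 0.8]] top [[-0.8, -1.2], [-0.6, -1.1], [0.4, -0.6], [0.0, -1.1]]
-5 [[318.0, 340.0], [446.0, 341.0], [319.0, 306.0], [447.0, 307.0], [312.0, 316.0]] [[330.0, 320.0], [310.0, 263.0]]
0 [[318.0, 319.0], [447.0, 320.0], [319.0, 285.0], [449.0, 286.0], [312.0, 297.0]] [[320.0, 323.0], [300.0, 266.0]]
5 [[319.0, 298.0], [448.0, 299.0], [320.0, 263.0], [450.0, 264.0], [313.0, 277.0]] [[310.0, 326.0], [291.0, 269.0]]
(-47.5, 57, 46) [-47.3  56.   49. ]
(-12.5, 57, 46) [-12.3  56.4  49.7]
(-12.5, -57, 46) [-12.7 -56.2  46.1]
(-47.5, -57, 46) [-46.6 -56.4  44.5]
```

The plate's -y face is at box y≈+1 (plate centre y≈+5), and the pose is about (507,-48.7) with yaw 0.338. The fingers will straddle correctly after a 1.6 mm shift along tool y. Next I descend and then feel for the bar.

```bash
echo '[0, 0, 0.016, 0, 1.6, 35, 0.54, 0, 0, 0, 0, 0, 35, 0.54, 0, 0, 0, 0, 0, 35, 0.54, 0, 0, 0, 0, 0, 35, 0.54, 0, 0, 0, 0, 0, 30, 0.54]' | python3 steer.py
echo '[0, 0, 0, 0, 0, 0, 0.54, 0, 0, 0, 0, 0, 0, 0.54]' | python3 steer.py
python3 - <<'E'
from rig import r, vision, ticket, sense
import cv2
cv2.imwrite("pics/s2.png",cv2.resize(vision.grab_frame("side")[170:320,220:420][:,:,::-1],(800,600),interpolation=2))
E
```

```text
clock: 3.07
eef_pos: [514.5, -71.7, 81.2]
tcp_rot: [-3.141, -0.0, 1.891]
contact_force: [0.6, 0.2, -0.5]
opening: 0.536
grasp_force: 0.0
clock: 3.23
eef_pos: [514.2, -71.7, 82.3]
tcp_rot: [-3.138, -0.002, 1.892]
contact_force: [0.3, -0.5, 0.7]
opening: 0.535
grasp_force: 0.0
```

View pics/s2.png

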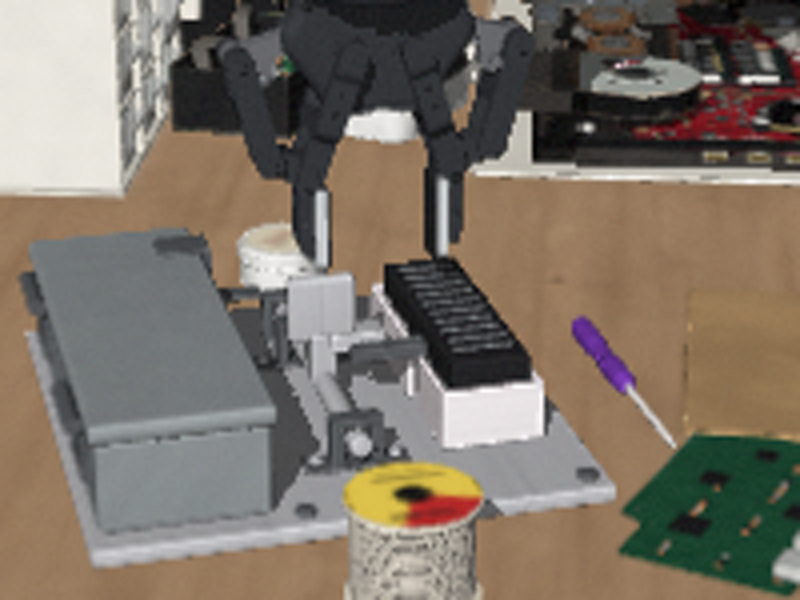

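The fingers hang over the bar and just behind the plate, as intended. Now I feel for the bar.

```bash
echo '[0, 0, -0.016, 0, 0, 4, 0.54, 0, 0, 0, 0, 0, 4, 0.54, 0, 0, 0, 0, 0, 0, 0.54]' | python3 steer.py|grep -E "eef|rot|cont"
for i in 1 2 3; do echo '[0, 0, 0, 0, 0, 2, 0.54, 0, 0, 0, 0, 0, 0, 0.54, 0, 0, 0, 0, 0, 0, 0.54]' | python3 steer.py|grep -E "eef|cont"; done
```

```text
eef_pos: [516.0, -71.9, 76.1]
tcp_rot: [3.14, 0.001, 1.91]
contact_force: [-0.5, 0.1, -0.2]
eef_pos: [515.5, -71.9, 73.6]
contact_force: [0.0, -0.6, -0.4]
eef_pos: [515.3, -71.9, 71.2]
contact_force: [0.2, 0.2, 0.2]
eef_pos: [515.2, -71.8, 69.1]
contact_force: [1.1, -0.1, -0.4]
```

```bash

for i in 1 2 3 4; do echo '[0, 0, 0, 0, 0, 1.5, 0.54, 0, 0, 0, 0, 0, 0, 0.54, 0, 0, 0, 0, 0, 0, 0.54]' | python3 steer.py|grep -E "eef|cont"; done
```

```text
eef_pos: [515.3, -71.9, 67.7]
contact_force: [0.6, 0.4, 0.0]
eef_pos: [515.3, -71.9, 66.2]
contact_force: [0.2, 0.9, -0.5]
eef_pos: [515.5, -71.9, 64.9]
contact_force: [0.4, -0.1, 4.1]
eef_pos: [515.5, -71.9, 63.4]
contact_force: [0.1, 0.9, 3.2]
```

```bash

echo '[0, 0, 0, 0, 0, 1.7, 0.54, 0, 0, 0, 0, 0, 1.7, 0.54, 0, 0, 0, 0, 0, 1.7, 0.54, 0, 0, 0, 0, 0, 0, 0.54, 0, 0, 0, 0, 0, 0, 0.54]' | python3 steer.py|grep -E "eef|rot|cont"; echo '[0, 0, 0, 0, 0, 0, 0.54, 0, 0, 0, 0, 0, 0, 0.54]' | python3 steer.py; 
```

```text
eef_pos: [515.5, -71.9, 58.1]
tcp_rot: [3.141, 0.0, 1.91]
contact_force: [-0.4, -0.9, 5.0]
clock: 5.87
eef_pos: [515.5, -71.9, 58.2]
tcp_rot: [3.141, 0.0, 1.91]
contact_force: [-1.1, -0.0, 5.0]
opening: 0.54
grasp_force: 2.7
```

```bash

for i in 1 2 3 4 5 6; do echo '[0, 0, 0, 2.5, 0, 0, 0.54, 0, 0, 0, 2.5, 0, 0, 0.54, 0, 0, 0, 0, 0, 0, 0.54]' | python3 steer.py|grep -E "eef|cont"; done
```

```text
eef_pos: [514.4, -67.4, 58.4]
contact_force: [0.9, -2.9, 5.3]
eef_pos: [513.0, -62.8, 58.5]
contact_force: [1.4, -3.4, 6.1]
eef_pos: [511.5, -58.2, 58.6]
contact_force: [1.5, -4.5, 6.0]
eef_pos: [509.8, -53.4, 58.6]
contact_force: [1.7, -3.8, 5.3]
eef_pos: [508.1, -48.7, 58.6]
contact_force: [0.2, -4.1, 6.1]
eef_pos: [506.4, -44.0, 58.6]
contact_force: [1.3, -4.1, 5.6]
```

```bash

for i in 1 2 3; do echo '[0, 0, 0, 2.5, 0, 0.1, 0.54, 0, 0, 0, 2.5, 0, 0.1, 0.54, 0, 0, 0, 0, 0, 0, 0.54]' | python3 steer.py|grep -E "eef|cont"; done
echo '[0, 0, 0, 1.5, 0, 0, 0.54, 0, 0, 0, 0, 0, 0, 0.54]' | python3 steer.py|grep -E "eef|cont"
python3 - <<'E'
from rig import r, vision, ticket, sense
import cv2
cv2.imwrite("pics/s3.png",cv2.resize(vision.grab_frame("side")[200:320,220:380][:,:,::-1],(800,600),interpolation=2))
E
```

```text
eef_pos: [504.8, -39.2, 58.4]
contact_force: [1.4, -4.4, 6.0]
eef_pos: [503.1, -34.5, 58.2]
contact_force: [0.4, -3.8, 5.1]
eef_pos: [502.0, -30.4, 58.3]
contact_force: [0.3, -9.7, 9.6]
eef_pos: [501.9, -29.7, 58.5]
contact_force: [2.5, -15.3, 8.7]
```

View pics/s3.png

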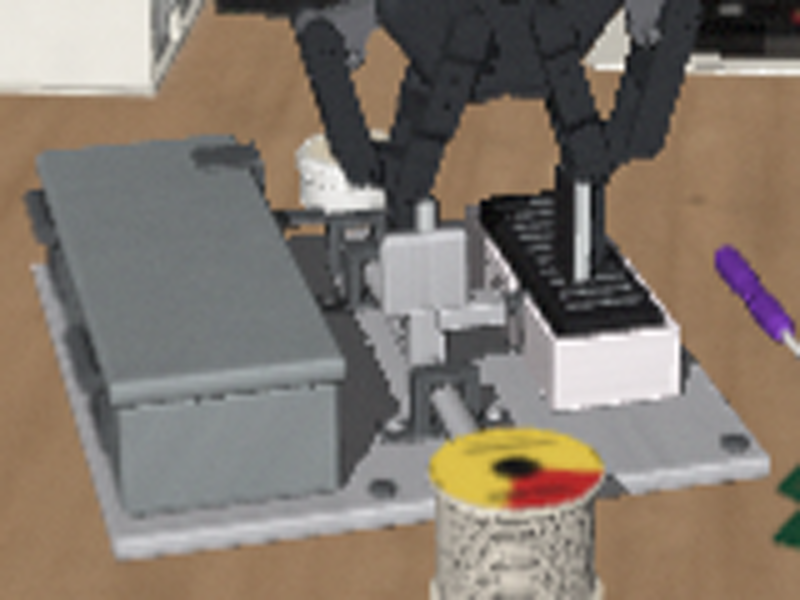

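The plate has moved visibly: its +y face corners are now at (383,240), (465,230), (467,300) and (383,312) in the crop. I'll convert that shift into bolt travel.

```bash
python3 - <<'E'
from h import *
q=[507,-48.7,.3376]
P=lambda y:(proj("side",W(q,[(45,y+4,68),(15,y+4,68),(15,y+4,38),(45,y+4,38)]))-[220,200])*5
for d in(0,27,30,33,36): print(d,P(5+d).round().tolist(),(P(5+d)-P(5)).mean(0).round(1))
a=np.array([(383,240),(465,230),(467,300),(383,312)]);b=np.array([(362,200),(440,193),(442,263),(362,275)]);print((a-b).mean(0))
s=sense();print(s['clock'],s['contact_force'],s['eef_pos'])
for y in (0,5,10):print(y,least_squares(lambda d:((P(y+d[0])-P(y))-(a-b)).ravel(),[30]).x)
E
```

```text
0 [[356.0, 209.0], [442.0, 200.0], [443.0, 281.0], [358.0, 290.0]] [0. 0.]
27 [[373.0, 240.0], [461.0, 231.0], [462.0, 313.0], [375.0, 322.0]] [18.2 31.4]
30 [[375.0, 243.0], [464.0, 234.0], [464.0, 316.0], [377.0, 326.0]] [20.2 35. ]
33 [[377.0, 247.0], [466.0, 238.0], [466.0, 320.0], [379.0, 330.0]] [22.3 38.6]
36 [[379.0, 250.0], [468.0, 241.0], [468.0, 324.0], [380.0, 333.0]] [24.4 42.2]
[23.   37.75]
8.3333 [  2.31159426 -15.24110515   8.29198103] [501.90459396 -29.74349902  58.44529592]
0 [33.02536414]
5 [32.72938536]
10 [32.4348171]
```

```bash

for i in 1 2; do echo '[0, 0, 0, 1, 0, 0.2, 0.54, 0, 0, 0, 0, 0, 0, 0.54, 0, 0, 0, 0, 0, 0, 0.54]' | python3 steer.py|grep -E "eef|cont"; done
python3 - <<'E'
from h import *
i0=cv2.imread("pics/side0.png",0); i2=cv2.cvtColor(vision.grab_frame("side"),cv2.COLOR_RGB2GRAY); cv2.imwrite("pics/s4f.png",i2)
# plate face region in first picture, matched in present one (enlarged 8x)
k=8;up=lambda a:cv2.resize(a,None,fx=k,fy=k,interpolation=cv2.INTER_CUBIC)
t=up(i0[241:258,293:307]) # right/bottom plate corners
sr=up(i2[240:272,288:322]);m=cv2.matchTemplate(sr,t,cv2.TM_CCOEFF_NORMED);_,v,_,l=cv2.minMaxLoc(m)
sh=np.array([l[0]/k+288-293,l[1]/k+240-241]);print(v,sh)
q=[507,-48.7,.3376]
c=lambda y:proj("side",W(q,[(30,y+4,48)]))[0]
for d in(27,30,33,36):print(d,c(5+d)-c(5))
E
```

```text
eef_pos: [501.9, -29.4, 58.4]
contact_force: [2.1, -19.6, 10.3]
eef_pos: [501.9, -29.1, 58.4]
contact_force: [1.9, -25.3, 9.8]
0.8302903771400452 [4.25  7.875]
27 [3.62654614 6.33244809]
30 [4.04091834 7.05585219]
33 [4.45764423 7.78333496]
36 [4.87674326 8.51492989]
```

The bolt is hard against its stop: no advance with force rising to 25 N, and about 34–36 mm of travel by image. I'll back off the plate with the bar still held, then lift clear.

```bash

echo '[0, 0, 0, -3, 0, 0, 0.54, 0, 0, 0, -3, 0, 0, 0.54, 0, 0, 0, -3, 0, 0, 0.54, 0, 0, 0, -1, 0, 0, 0.54, 0, 0, 0, 0, 0, 0, 0.54]' | python3 steer.py|grep -E "eef|cont"
echo '[0, 0, 0, 0, 0, -5, 0.54, 0, 0, 0, 0, 0, -10, 0.54, 0, 0, 0, 0, 0, -20, 0.54, 0, 0, 0, 0, 0, -35, 0.54, 0, 0, 0, 0, 0, -35, 0.54]' | python3 steer.py|grep -E "eef|cont"
echo '[0, 0, 0, 0, 0, -35, 0.54, 0, 0, 0, 0, 0, -35, 0.54, 0, 0, 0, -20, 0, -20, 0.54, 0, 0, 0, -20, 0, 0, 0.54, 0, 0, 0, -15, 0, 0, 0.54]' | python3 steer.py
echo '[0, 0, 0, 0, 0, 0, 0.54, 0, 0, 0, 0, 0, 0, 0.54]' | python3 steer.py|grep eef
python3 - <<'E'
from h import *
import json
p=vision.camera_params("wrist");im=vision.grab_frame("wrist")[:,:,::-1]
cv2.imwrite("pics/w5.png",im);json.dump({k:np.array(v).tolist() for k,v in p.items()},open("w5.json","w"))
a=cv2.resize(im[120:270,260:420],(640,600),interpolation=2);cv2.imwrite("pics/wc5.png",a)
E
sed 's/w1.json/w5.json/' fit2.py | sed '/^wo=/,$d' > f5.py; cat >>f5.py <<'E'
q=[507,-48.7,.3376]
for d in(27,30,33,36):
  y=5+d;print(d,((pw(W(q,[(15,y-4,68),(45,y-4,68),(15,y+4,68),(45,y+4,68)]))-[260,120])*4).round().tolist())
print(((pw(W(q,bar))-[260,120])*4).round().tolist())
E
python3 f5.py
```

```text
eef_pos: [502.7, -35.3, 57.2]
contact_force: [-0.3, 2.5, 6.4]
eef_pos: [501.1, -35.5, 162.9]
contact_force: [1.5, 0.1, 0.1]
clock: 10.13
eef_pos: [521.7, -88.5, 254.8]
tcp_rot: [3.138, 0.002, 1.91]
contact_force: [-0.5, 0.0, 0.3]
opening: 0.539
grasp_force: 0.0
eef_pos: [520.3, -87.7, 252.4]
27 [[314.0, 101.0], [449.0, 101.0], [314.0, 63.0], [451.0, 64.0]]
30 [[314.0, 87.0], [450.0, 87.0], [315.0, 49.0], [451.0, 49.0]]
33 [[314.0, 73.0], [450.0, 73.0], [315.0, 35.0], [452.0, 35.0]]
36 [[315.0, 59.0], [451.0, 59.0], [315.0, 20.0], [453.0, 20.0]]
[[192.0, -32.0], [198.0, 442.0], [62.0, 442.0], [41.0, -31.0]]
```

View pics/wc5.png

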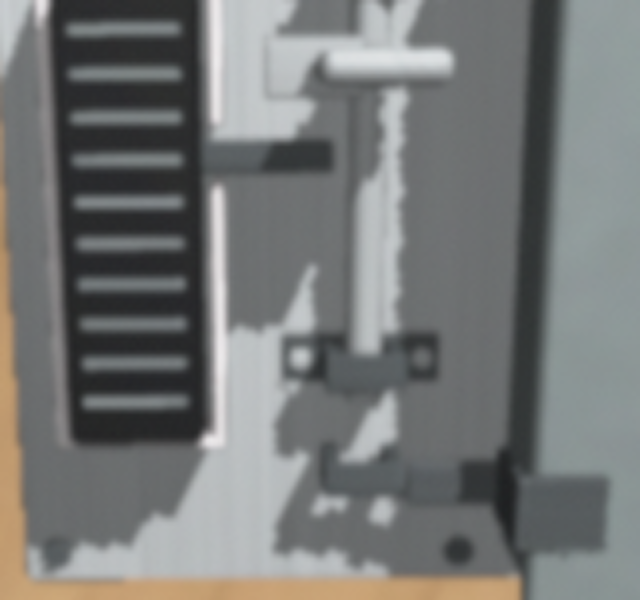

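```bash
cat >g.py <<'E'
for w in("w1","w5"):
  src=open("fit2.py").read().replace("w1.json",w+".json").split("wo=wc")[0]
  exec(src)
  q=[507,-48.7,.3376]
  row=lambda x,y,z:(pw(W(q,[(x,y,z)]))[0]*1-[260,120])[1]*4
  inv=lambda x,z,v:least_squares(lambda y:row(x,y[0],z)-v,[20]).x[0].round(1)
  if w=="w1": print("wing",inv(8,42,248),inv(8,42,306),"plate low edge",inv(30,68,301),"hi",inv(30,68,262),"slats",inv(-30,46,103),inv(-30,46,463),"guide",inv(30,25,398))
  else: print("wing",inv(8,42,37),inv(8,42,97),"plate",inv(30,68,83),inv(30,68,47),"slats",inv(-30,46,29),inv(-30,46,402),"guide",inv(30,25,338))
E
python3 g.py
python3 - <<'E'
import cv2
a=cv2.imread("pics/w1.png")[170:205,310:380];b=cv2.imread("pics/w5.png")[120:155,310:380]
import numpy as np
cv2.imwrite("pics/ab.png",cv2.resize(np.vstack([a,b]),(600,600),interpolation=2))
E
```

```text
wing 8.7 -5.9 plate low edge 0.2 hi 9.2 slats 43.4 -46.3 guide -33.9
wing 41.9 28.2 plate 31.9 39.5 slats 43.7 -46.4 guide -34.2
```

View pics/ab.png

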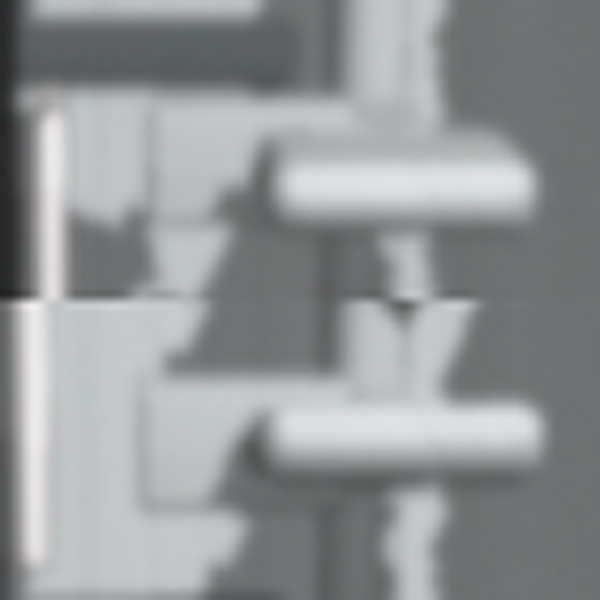

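The two wrist views give about 33 mm of bolt travel. At the start, the wing was only about 1.3 mm from the tooth that stops it at 4 mm, so the bolt began at about 2.7 mm and is now at about 36 mm. The wing now sits about 10 mm past the tooth; it would be 9 mm at full draw. This agrees with the hard stop I felt at 25 N. The bar is back up, since its corners match z = 46, and the arm is clear.

```bash
python3 -c "
from rig import r, vision, ticket, sense
print(ticket.sign_off())"
```

```text
the job is handed in; nothing more can be done
None
```

The bolt is drawn back to its stop (about 36 mm by image estimate, hard stop felt at 25 N), the release bar has sprung up again, the arm is clear of everything, and the job is handed in.

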